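# Hold the pH electrode upright over the rinse beaker

### The job

Draw the electrode out of its sloping holder, turn it upright with the glass bulb pointing down, and hold it over the empty, larger clear beaker with the bulb end just inside the beaker's mouth and not touching the glass, so that it can be rinsed there. Do not touch the beaker with the electrode or disturb the other things, and finish while still holding the electrode still in the air.

Things in the scene. Friction and masses are not known exactly. Their poses are not given: they have to be found in the camera images.
- electrode: Cordless pH electrode, loose, 163 mm long, 0.09 kg. Origin at the bulb tip, z along it toward the head. From the tip: blue shaft with glass bulb, 12 mm wide, to z 75 mm; black collar 23 mm wide to 83; grey neck 16 mm to 100; black head 28 (x) by 22 mm (y) to 160: grip across y. It starts in the holder's socket, collar on the mouth, z leaning 0.70 rad from vertical toward the holder's +x, y level.
- head_mid (a point): The middle of the electrode's head, on its axis, 130 mm from the bulb tip: the grip point. Same axes as the electrode.
- bulb_tip (a point): The tip of the electrode's bulb (the electrode's origin).
- holder: Electrode holder, fixed: grey base plate 130 (x) by 84 (y) by 10 mm, and a white block 44 mm square and 80 mm long, leaning 0.70 rad from vertical toward +x (away from the robot), highest edge 106 mm up. A straight socket 15 mm wide and 78 mm deep runs down its middle; the electrode comes out along the lean after 75 mm. Origin on the worktop under the plate's middle, z up.
- socket_mouth (a point): Centre of the socket's mouth on the block's top face, 91 mm above the worktop, 32 mm to +x of the holder's origin. Axes as the holder's, not tilted.
- rinse_beaker: The rinse beaker, loose: empty clear glass with a small spout, 71 mm wide (75 mm with spout), 92 mm tall, the larger of the two beakers on the worktop. Origin at the centre of its underside, z up. The walls slope slightly; the opening inside is about 54 mm wide at the least.
- rinse_rim (a point): The centre of the rinse beaker's mouth, at rim height, 92 mm above the worktop.
- small_beaker: A bystander: small glass beaker with blue contents, 58 mm wide, 70 mm tall. Origin at the centre of its underside.
- flask: A bystander: conical flask with a red stopper, 63 mm wide, 115 mm tall. Origin at the centre of its underside.
- wash_bottle: A bystander: white squeeze bottle with a red cap and bent spout, 97 by 65 mm, 191 mm tall. Origin under its centre.
- strips: A bystander: flat yellow box, 52 by 85 by 16 mm. Origin under its centre.
- timer: A bystander: white timer, 62 by 62 by 18 mm. Origin under its centre.
- vial_red: A bystander: vial with a red cap, 25 mm wide, 55 mm tall. Origin under its centre.
Mind the look-alikes: they are no part of the job. Leave any yellow look-alike of the electrode alone.

How it is judged:
By the outcome, as a careful person would: the job done as asked, in the order asked, and still so for the second after the job is handed in, while the arm keeps its last pose, push and grip.
It also fails if it takes over 35 s, if anything falls off the work surface, if the arm or the gripper's body presses on something with over 40 N, if the wrist force passes 120 N, or if a joint passes its speed limit or range.

### The arm

A 6-joint arm with a two-finger parallel gripper is mounted at the origin on the work surface; the furniture and walls round the work are solid. World frame = base frame: x ahead of the robot, y to its left, z up, the work surface at z = 0. Lengths are in mm, angles in degrees, forces in N, time in s.
With the tool pointing down it reaches from about 250 to 725 mm from the base axis. Payload 9.7 kg.
Tool frame: the origin (TCP) lies on the centre line of the jaws, within the pads' length; the fingertips stand 19 mm ahead of it and the grasp point (between the pads) is the TCP; z points along the fingers, y is the line along which they close (so a half turn about z gives the same grasp; the last joint's range is limited). The gripper opens to 85 mm and grips with 20 to 120 N. Pads are 22 mm wide; open, the fingers measure 114 mm over their backs; the gripper's body (76 mm by 85 mm) begins 54 mm behind the grasp point. The pads swing forward as they close: fully open they stand 13 mm farther back than shut.
Start: joints at [74.198, 4.979, 10.078, 95.1, 0, 90], TCP at [149.772, 529.212, 250.284] pointing down, gripper open.
Joint ranges: [-179.16, 179.16], [-48.56, 103.87], [-65.8, 70.77], [-126.05, 130.52], [-82.76, 87.17], [-180, 180]. Speed limits (degrees/s): [127.2, 127.2, 147.25, 180, 180, 180].

### API

Orientations are given as [roll, pitch, yaw] about the fixed x, y, z axes, in that order (R = Rz(yaw) Ry(pitch) Rx(roll)).
In Python, from cell import telemetry, viewer, job gives the robot as it stands.
- The arm moves only by the shell command python3 -m crank 'ROWS' [OPENING] [FORCE]. ROWS is JSON, a list of rows, each a list of 6 numbers: the shift along the tool's x, y, z normalised to -1 to 1, where 1 is 150 mm, then the turn, a rotation vector about the tool's x, y, z normalised to -1 to 1, where 1 is 2 pi rad. In form: [[tx, ty, tz, rx, ry, rz], ...]. A call has 1 to 20 rows; each row is the pose to reach, as a shift and turn from the pose commanded when the call began, along the tool's axes at that moment, turning the shorter way round; what a row does not reach only later rows make up. A row lasts 1/10 s, in which the tool goes at most 50 mm and 8.59 degrees, less where a joint would pass 70% of its speed; a pose out of reach is approached as far as the arm can. A call with a number of a shift or a turn outside -1 to 1 is refused whole. A call with a gripper value outside its range is refused whole. OPENING is the opening, from -1 (shut) to 1 (fully open), set as the call begins (- or left out, the last holds). The fingers move at their own pace and stop on an object; FORCE is the grip in N (left out, the last holds). Time passes only in rows, so rows that repeat a pose let the fingers close. It gives the time, the measured TCP pose, the force, the opening and the grip force at its end, in the units of the state.
- telemetry.read_state(): the state, without advancing time (a new reading comes with each control period).
- viewer.camera(name): name is "side" or "top"; returns a dict with "image" (384x512x3 uint8, blue, green, red), "range_z" (384x512 float32, mm along the optical axis (not along the pixel's ray), 0 where there is no reading), "vfov" (degrees; the focal length in pixels is half the picture's height over the tangent of half this angle, whatever the lens; pixels are square), "cx", "cy" (the principal point, pixels), "distortion" ([k1, k2, p1, p2, k3] as OpenCV has them; the pictures are not rectified), "cam_to_world" (4x4, takes a point from camera to world coordinates). Camera axes: x right, y down, z forward; pixel columns grow to the right and rows downward; lengths in mm; the calibration is good to about 2 mm. A picture is of the moment at which its call begins.
- job.close_job(): hands the job in; it is judged then, once.
The state is a dict: "time_s": time; "joint_pos": joint angles; "qvel": joint speeds; "joint_torque": joint torques, N m; "tool_pos": TCP position; "orientation": TCP orientation; "contact_force": force on the tool from outside, world axes, zero at the start; "moment": the same for the moment, N m; "finger_gap": finger opening in mm; "grasp_force": force on a finger pad.
Only numpy, scipy, OpenCV 4.12 (cv2) and the standard library are available. Lean on these libraries where they do the work, as an engineer would, in place of code of your own. Each camera call takes 0.05 s, during which the arm holds its last target. There are 200 camera calls.

## Working session

There is one attempt and no reset: what is moved stays moved. The work goes in short steps, Python scripts to look and compute and a shell command to move; the robot and the scene stay as the last step left them, time stands still between calls to the robot, and variables do not carry over. Pictures are saved under pics/ and viewed, at most 10 in all, crops included, and the job is handed in when it is done.

```bash
mkdir -p pics; cat > h.py <<'E'
import numpy as np, cv2
from cell import telemetry, viewer, job
def grab(n):
    c=viewer.camera(n); np.savez('pics/'+n+'.npz',**{k:np.array(v) for k,v in c.items()}); return c
def load(n): return dict(np.load('pics/'+n+'.npz'))
def KM(c):
    h=c['image'].shape[0]; f=h/2/np.tan(np.radians(float(c['vfov']))/2)
    return np.array([[f,0,float(c['cx'])],[0,f,float(c['cy'])],[0,0,1]])
def ray(c,uv):
    p=cv2.undistortPoints(np.array(uv,float).reshape(-1,1,2),KM(c),np.array(c['distortion'],float)).reshape(-1,2)
    T=np.array(c['cam_to_world']); d=np.c_[p,np.ones(len(p))]@T[:3,:3].T
    return T[:3,3],d
def plane(c,uv,z):
    o,d=ray(c,uv); return o+d*((z-o[2])/d[:,2])[:,None]
def depth(c,uv):
    o,d=ray(c,uv); uv=np.array(uv).reshape(-1,2).astype(int); return o+d*c['range_z'][uv[:,1],uv[:,0]][:,None]
def proj(c,P):
    T=np.linalg.inv(np.array(c['cam_to_world'])); r,_=cv2.Rodrigues(T[:3,:3])
    return cv2.projectPoints(np.array(P,float).reshape(-1,1,3),r,T[:3,3],KM(c),np.array(c['distortion'],float))[0].reshape(-1,2)
E
python3 - <<'E'
from h import *
for n in('side','top'):
    c=grab(n); cv2.imwrite(f'pics/{n}0.png',c['image']); print(n,c['vfov'],c['distortion'],np.round(c['cam_to_world'],2))
print(telemetry.read_state())
E
```

```text
side 47.463711574270555 [-0.05512865  0.          0.          0.          0.        ] [[-9.7000e-01  1.8000e-01 -1.8000e-01  6.2476e+02]
 [ 2.6000e-01  7.2000e-01 -6.4000e-01  6.3238e+02]
 [ 2.0000e-02 -6.7000e-01 -7.5000e-01  9.1469e+02]
 [ 0.0000e+00  0.0000e+00  0.0000e+00  1.0000e+00]]
top 54.91023107568555 [0.02657211 0.         0.         0.         0.        ] [[ 1.00000e-02 -1.00000e+00  5.00000e-02  3.90350e+02]
 [-1.00000e+00 -1.00000e-02 -2.00000e-02 -8.28400e+01]
 [ 2.00000e-02 -5.00000e-02 -1.00000e+00  1.21665e+03]
 [ 0.00000e+00  0.00000e+00  0.00000e+00  1.00000e+00]]
{'time_s': 0.1, 'joint_pos': array([ 7.41971855e+01,  5.00821234e+00,  1.00397874e+01,  9.50984566e+01,
       -9.55596353e-05,  9.00009937e+01]), 'qvel': array([ 0.02895241, -0.02963109,  0.08301087, -0.05573218, -0.0440998 ,
        0.1392545 ]), 'joint_torque': array([ 1.00486086e-03, -5.21562195e+01,  4.65655518e+01,  1.59082201e-02,
        5.00272881e-05, -2.47332122e-05]), 'tool_pos': array([149.73421992, 529.04868963, 249.6585185 ]), 'orientation': array([-1.79933118e+02,  9.67194644e-05,  1.64196192e+02]), 'contact_force': array([ 0.33734046, -0.41636564, -0.23878382]), 'moment': array([-0.04637385,  0.05409962,  0.00436763]), 'grasp_force': 0.0, 'finger_gap': 85.47284242631511}
```

View pics/side0.png

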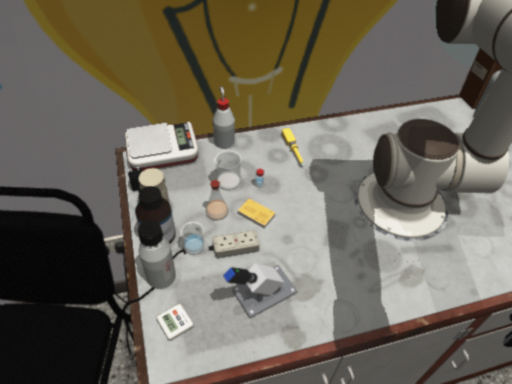

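View pics/top0.png

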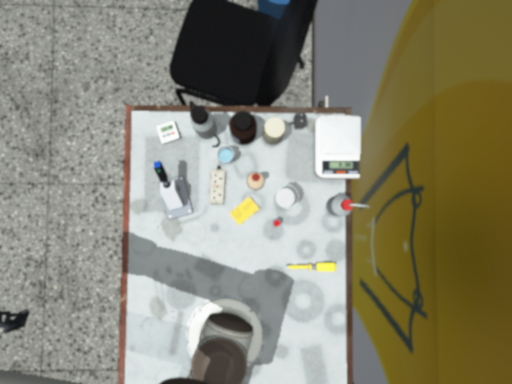

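Both pictures show the holder with the black head (blue end cap). It is at side (238,275) and top (160,172). The rinse beaker is at side (228,170) and top (288,196), and the small blue one at side (193,240) and top (228,155).
Electrode candidates: the black electrode in the holder at top (160,172), and the yellow look-alike at top (315,267), side (291,143). I choose the one in the holder and will check it in a crop.

```bash
python3 - <<'E'
from h import *
s=load('side')['image'];t=load('top')['image']
a=cv2.resize(s[250:320,210:310],(800,560)[:2],interpolation=cv2.INTER_CUBIC)[:, :]
a=cv2.resize(s[250:320,210:300],None,fx=4.4,fy=4.4,interpolation=cv2.INTER_CUBIC)
b=cv2.resize(t[150:220,140:230],None,fx=4.4,fy=4.4,interpolation=cv2.INTER_CUBIC)
e=cv2.resize(s[140:210,190:280],None,fx=4.4,fy=4.4,interpolation=cv2.INTER_CUBIC)[:290]
f=cv2.resize(t[170:240,250:340],None,fx=4.4,fy=4.4,interpolation=cv2.INTER_CUBIC)[:290]
cv2.imwrite('pics/crop1.png',np.vstack([np.hstack([a,b]),np.hstack([e,f])]))
# depth points
for n,pts in(('side',[(238,275),(230,274),(262,280),(272,290),(228,180)]),('top',[(160,172),(156,165),(170,195),(180,210),(288,196)])):
    print(n,np.round(depth(load(n),pts),0).tolist())
E
```

```text
side [[513.0, 199.0, 157.0], [528.0, 193.0, 157.0], [459.0, 191.0, 99.0], [432.0, 188.0, 38.0], [451.0, -156.0, 46.0]]
top [[508.0, 183.0, 148.0], [526.0, 192.0, 158.0], [444.0, 166.0, 90.0], [399.0, 149.0, 14.0], [447.0, -201.0, 7.0]]
```

View pics/crop1.png

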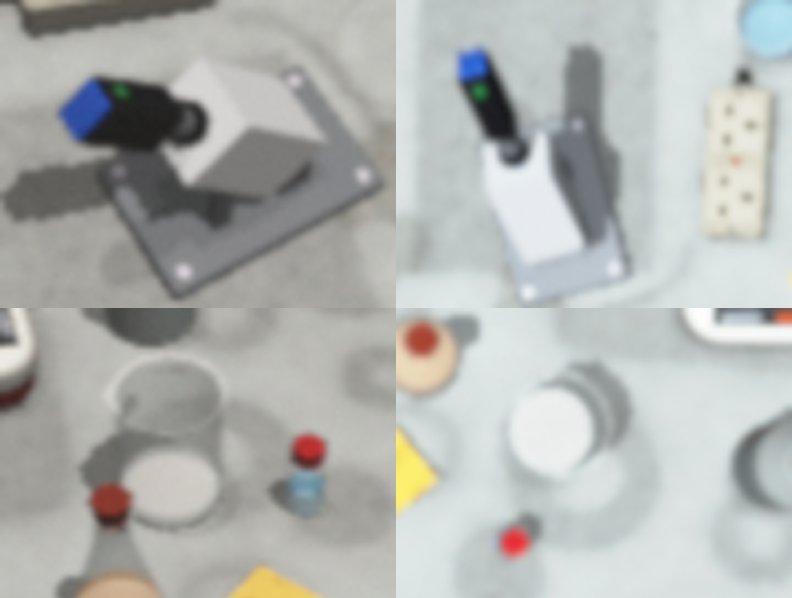

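The crop confirms the choice: black head with a blue end in the white sloping block (side, upper left; top, upper right). The rinse beaker is clear with a visible floor and rim in both views.

```bash
python3 - <<'E'
from h import *
s=load('side');t=load('top')
# holder screws on plate top z=10
o=-.4
st=np.array([(181.1,178.4),(189.5,211.4),(170.2,216.1)])+o; ss=np.array([(277,268.2),(292.5,289.8),(251.8,311.6),(236.8,289.1)])+o
A=plane(t,st,10);B=plane(s,ss,10);print('screws top',np.round(A,1).tolist(),'\nside',np.round(B,1).tolist())
# head axis
def head(c,x0,x1,y0,y1):
    im=c['image'][y0:y1,x0:x1].astype(int);b,g,r=im[...,0],im[...,1],im[...,2]
    m=((r<70)&(c['range_z'][y0:y1,x0:x1]>0)).astype(np.uint8)
    m=m&((im.sum(2)<110)|(b>r+60)|(g>r+50))
    P=np.zeros(c['image'].shape[:2],np.uint8);P[y0:y1,x0:x1]=m
    w=np.zeros_like(P); 
    ys,xs=np.nonzero(P);X=depth(c,np.c_[xs,ys]);k=X[:,2]>115
    return np.c_[xs,ys][k],X[k],im
L=[]
for c,w in((s,(215,258,260,295)),(t,(148,172,155,190))):
    uv,X,_=head(c,*w); vx,vy,x,y=cv2.fitLine(uv.astype(np.float32),cv2.DIST_L2,0,.01,.01).ravel()
    o_,d=ray(c,[(x-10*vx,y-10*vy),(x+10*vx,y+10*vy)]);n=np.cross(*d);n/=np.linalg.norm(n);L.append((n,n@o_))
    print('n',len(uv),(x,y,vx,vy),'depth mean',X.mean(0).round(1),'z',X[:,2].min(),X[:,2].max())
    u,sv,v=np.linalg.svd(X-X.mean(0));print(' pca',v[0].round(3))
d=np.cross(L[0][0],L[1][0]);d/=np.linalg.norm(d);d*=np.sign(d[2])
N=np.array([L[0][0],L[1][0],[0,0,1]]);
for z in(91,130,157):print('axis at z',z,np.linalg.solve(N,[L[0][1],L[1][1],z]).round(1))
print('dir',d.round(3),'tilt',np.arccos(d[2]),'yaw',np.degrees(np.arctan2(d[1],d[0])))
# blue cap centres
for c in(s,t):
    im=c['image'].astype(int);m=(im[...,0]>im[...,2]+80)&(im[...,1]<130);ys,xs=np.nonzero(m);k=((xs<260)&(ys>255)) if c is s else (xs<170);k&=c['range_z'][ys,xs]>0
    print('blue',k.sum(),xs[k].mean(),ys[k].mean(),depth(c,np.c_[xs[k],ys[k]]).mean(0).round(1))
# beaker
print('rim side',plane(s,[(227.6,159.6)],92).round(1),'floor top',plane(t,[(284.8,197.8)],3).round(1),'floor side',plane(s,[(190+170/4.4-.4,140+(487-308)/4.4-.4)],3).round(1))
for nm,c,w in(('side',s,(190,280,140,200)),('top',t,(262,312,172,215))):
    ys,xs=np.mgrid[w[2]:w[3],w[0]:w[1]];X=depth(c,np.c_[xs.ravel(),ys.ravel()]);k=(X[:,2]>85)&(X[:,2]<97);Y=X[k]
    print(nm,'rim depth pts',k.sum(),Y.min(0).round(0) if k.any() else'',Y.max(0).round(0) if k.any() else'')
E
```

```text
screws top [[503.6, 149.5, 10.0], [396.3, 120.6, 10.0], [380.7, 182.6, 10.0]] 
side [[397.3, 119.5, 10.0], [379.9, 183.7, 10.0], [485.5, 212.6, 10.0], [504.3, 149.9, 10.0]]
n 220 (np.float32(236.93637), np.float32(276.15454), np.float32(0.9941328), np.float32(0.10816606)) depth mean [514.1 194.4 144.1] z 117.45416591654634 163.61346134878897
 pca [-0.783 -0.039 -0.621]
n 81 (np.float32(160.30864), np.float32(170.8642), np.float32(0.41801074), np.float32(0.9084421)) depth mean [510.8 182.1 146.2] z 124.40426773857416 165.37632557329425
 pca [-0.73  -0.211 -0.65 ]
axis at z 91 [475.9 176.2  91. ]
axis at z 130 [512.7 186.1 130. ]
axis at z 157 [538.3 193.  157. ]
dir [0.675 0.182 0.715] tilt 0.7748001547663401 yaw 15.080861563609139
blue 74 229.0 274.5 [530.2 193.1 155.2]
blue 29 157.17241379310346 164.41379310344828 [528.1 188.5 157.9]
rim side [[ 444.4 -186.6   92. ]] floor top [[ 441.7 -191.3    3. ]] floor side [[ 442.4 -193.2    3. ]]
side rim depth pts 165 [ 407. -226.   85.] [509. -80.  97.]
top rim depth pts 91 [ 410. -224.   85.] [ 481. -156.   95.]
```

Measurements agree across views:

| Item | Measured | Check |
|---|---|---|
| Holder centre | (441.7, 166.4), yaw 15.6° | Screws from both views |
| Mouth | about (473.5, 175.5, 91) | |
| Head_mid | about (507.5, 185.5, 133) | Blue end agrees within about 4 mm |
| Beaker | about (444, -190) | 71 mm wide, rim at 92 |

Plan: grip with the tool vertical, draw along the lean, then turn 40°.

```bash
cat >> h.py <<'E'
from scipy.spatial.transform import Rotation as Ro
def cur():
    s=telemetry.read_state(); return np.array(s['tool_pos']),Ro.from_euler('xyz',s['orientation'],degrees=True)
def need(p,yaw=15.6-180,pitch=0):
    # pitch>0: tool z tipped forward (along holder +x rotated yaw); tool down at 0
    P,R=cur(); T=Ro.from_euler('xyz',[180,0,yaw],degrees=True)
    a=np.radians(yaw-180); ax=np.array([-np.sin(a),np.cos(a),0])
    T=Ro.from_rotvec(-np.radians(pitch)*ax)*T
    print('shift',np.round(R.inv().apply(np.array(p)-P)/150,3),'turn',np.round((R.inv()*T).as_rotvec()/(2*np.pi),4))
E
python3 -c "
from h import *
print(cur()[1].as_matrix().round(2)); need([507.5,185.5,240],yaw=195.6)"
python3 -m crank '[[-0.33,-0.18,0,0,0,0],[-0.6,-0.32,0,0,0,0],[-0.97,-0.52,0,0,0,0],[-0.97,-0.52,0,0,0,0],[-0.97,-0.52,0,0,0,0]]' 0.2
```

```text
[[-0.96  0.27 -0.  ]
 [ 0.27  0.96 -0.  ]
 [-0.   -0.   -1.  ]]
shift [-2.919 -1.554  0.066] turn [-0.0002 -0.0001 -0.0872]
time_s: 0.6
tool_pos: [269.8, 413.3, 250.3]
orientation: [180.0, 0.0, 164.0]
contact_force: [-0.5, 0.7, -0.4]
finger_gap: 51.4
grasp_force: 0.0
```

```bash
python3 -m crank '[[-0.33,-0.18,0,0,0,-0.02],[-0.66,-0.35,0,0,0,-0.04],[-0.97,-0.52,0,0,0,-0.0436],[-0.97,-0.52,0,0,0,-0.0436],[-0.97,-0.52,0,0,0,-0.0436]]'
python3 -c "
from h import *
need([507.5,185.5,240],yaw=195.6)"
```

```text
time_s: 1.1
tool_pos: [388.3, 299.3, 249.8]
orientation: [-180.0, -0.0, 179.8]
contact_force: [-1.0, 1.0, -0.5]
finger_gap: 51.1
grasp_force: 0.0
shift [-0.798 -0.755  0.065] turn [-0.     -0.0001 -0.044 ]
```

```bash
python3 -m crank '[[-0.27,-0.25,0.02,0,0,-0.02],[-0.54,-0.5,0.04,0,0,-0.035],[-0.8,-0.755,0.065,0,0,-0.044],[-0.8,-0.755,0.065,0,0,-0.044],[-0.8,-0.755,0.065,0,0,-0.044],[-0.8,-0.755,0.065,0,0,-0.044]]'
python3 - <<'E'
from h import *
need([507.5,185.5,190],yaw=195.6);need([507.5,185.5,135],yaw=195.6)
a=[]
for n,w in(('side',(195,250,315,350)),('top',(120,130,220,220))):
    c=grab(n);a.append(cv2.resize(c['image'][w[1]:w[1]+90,w[0]:w[0]+100] if n=='top' else c['image'][225:315,195:295],None,fx=4,fy=4,interpolation=cv2.INTER_CUBIC))
cv2.imwrite('pics/pre.png',np.hstack(a))
E
```

```text
time_s: 1.7
tool_pos: [506.4, 187.8, 240.3]
orientation: [180.0, -0.0, -164.3]
contact_force: [-0.1, -0.3, 0.6]
finger_gap: 51.4
grasp_force: 0.0
shift [-0.003 -0.017  0.335] turn [ 0.0001 -0.0001  0.0004]
shift [-0.004 -0.017  0.702] turn [ 0.0001 -0.0001  0.0004]
```

View pics/pre.png

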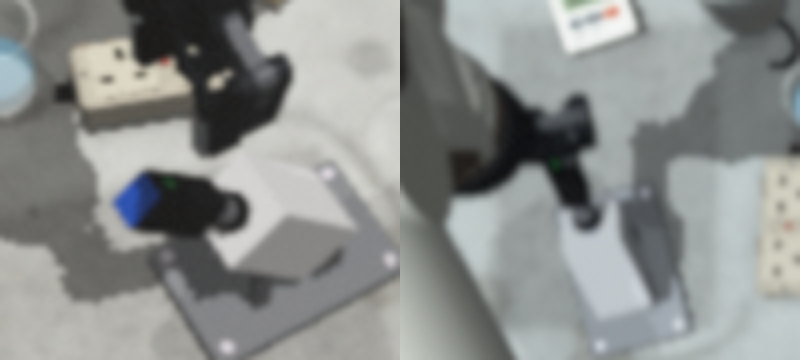

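The fingers stand above the head: head at side crop (165,205), finger over it at (215,140). In the top view the arm partly hides it at (560,160). Alignment looks right, so I descend.

```bash
python3 -m crank '[[0,-0.015,0.15,0,0,0],[0,-0.015,0.3,0,0,0],[0,-0.015,0.45,0,0,0],[0,-0.015,0.55,0,0,0],[0,-0.015,0.64,0,0,0],[0,-0.015,0.71,0,0,0],[0,-0.015,0.71,0,0,0],[0,-0.015,0.71,0,0,0]]'
python3 - <<'E'
from h import *
need([507.5,185.5,133.5],yaw=195.6)
a=[]
c=grab('side');a.append(cv2.resize(c['image'][235:310,205:305],None,fx=6,fy=6,interpolation=cv2.INTER_CUBIC))
cv2.imwrite('pics/at.png',np.hstack(a))
E
```

```text
time_s: 2.6
tool_pos: [507.8, 184.4, 134.5]
orientation: [180.0, 0.0, -164.3]
contact_force: [0.2, -0.4, 1.0]
finger_gap: 51.4
grasp_force: 0.0
shift [0.    0.008 0.007] turn [0.     0.0001 0.0004]
```

View pics/at.png

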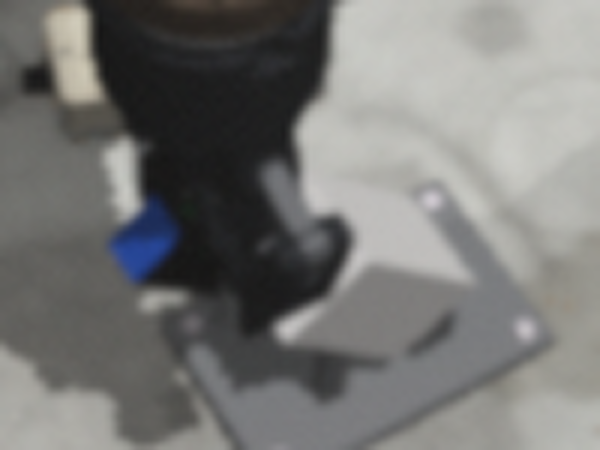

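The fingers straddle the head, with the blue end showing beyond them at (145,240). Closing.

```bash
python3 -m crank '[[0,0,0,0,0,0],[0,0,0,0,0,0],[0,0,0,0,0,0],[0,0,0,0,0,0],[0,0,0,0,0,0],[0,0,0,0,0,0],[0,0,0,0,0,0],[0,0,0,0,0,0]]' -1 45
python3 -c "
from h import *
P,R=cur();print(P)
d=np.array([.644*np.cos(np.radians(15.6)),.644*np.sin(np.radians(15.6)),.765])
print(R.inv().apply(d*100)/150, telemetry.read_state()['moment'])"
```

```text
time_s: 3.45
tool_pos: [508.0, 184.4, 134.7]
orientation: [180.0, 0.1, -164.3]
contact_force: [-1.2, 0.4, 5.4]
finger_gap: 21.5
grasp_force: 46.3
[508.00910666 184.3769481  134.71094456]
[-0.42996012 -0.00088486 -0.50947092] [0.13155831 0.20514605 0.00838523]
```

```bash
python3 -m crank '[[-0.02,0,-0.025,0,0,0],[-0.043,0,-0.051,0,0,0],[-0.065,0,-0.077,0,0,0],[-0.086,0,-0.102,0,0,0],[-0.108,0,-0.128,0,0,0],[-0.129,0,-0.153,0,0,0],[-0.129,0,-0.153,0,0,0]]'
```

```text
time_s: 4.15
tool_pos: [526.9, 189.6, 157.6]
orientation: [180.0, 0.0, -164.3]
contact_force: [-0.1, 0.8, -1.6]
finger_gap: 21.6
grasp_force: 45.6
```

Low force, so I continue along the lean by another 75 mm.

```bash
python3 -m crank '[[-0.032,0,-0.038,0,0,0],[-0.064,0,-0.076,0,0,0],[-0.097,0,-0.115,0,0,0],[-0.129,0,-0.153,0,0,0],[-0.161,0,-0.191,0,0,0],[-0.193,0,-0.229,0,0,0],[-0.225,0,-0.267,0,0,0],[-0.258,0,-0.306,0,0,0],[-0.29,0,-0.344,0,0,0],[-0.322,0,-0.382,0,0,0],[-0.322,0,-0.382,0,0,0]]'
python3 - <<'E'
from h import *
print(cur()[0]);a=[]
c=grab('side');a.append(cv2.resize(c['image'][190:310,160:310],None,fx=4,fy=4,interpolation=cv2.INTER_CUBIC))
cv2.imwrite('pics/out.png',a[0])
E
```

```text
time_s: 5.25
tool_pos: [573.6, 202.8, 215.0]
orientation: [180.0, 0.1, -164.3]
contact_force: [-0.2, -0.0, -1.1]
finger_gap: 21.4
grasp_force: 45.6
[573.56662911 202.79542003 215.0497262 ]
```

View pics/out.png

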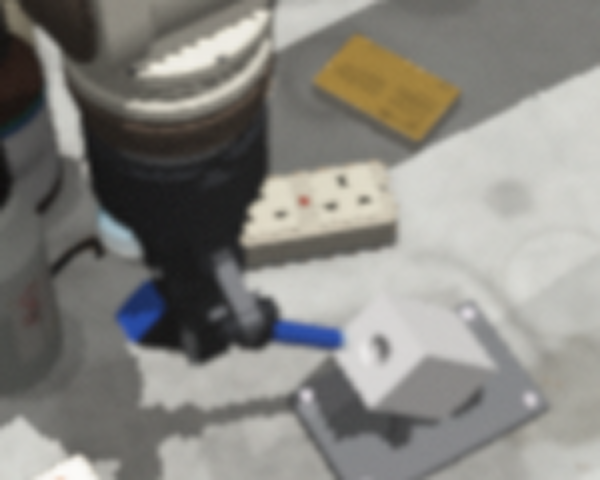

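The bulb end is free of the socket (blue shaft at (310,333), empty mouth at (375,347)). Next I raise it, then turn it upright while drawing back.

```bash
python3 -m crank '[[-0.02,0,-0.08,0,0,0],[-0.04,0,-0.2,0,0,0],[-0.04,0,-0.35,0,0,0],[-0.02,0,-0.5,0,0,0],[0.04,0,-0.6,0,-0.01,0],[0.1,0,-0.62,0,-0.025,0],[0.17,0,-0.63,0,-0.04,0],[0.24,0,-0.63,0,-0.055,0],[0.31,0,-0.63,0,-0.07,0],[0.38,0,-0.63,0,-0.085,0],[0.44,0,-0.63,0,-0.1,0],[0.5,0,-0.63,0,-0.108,0],[0.53,0,-0.63,0,-0.1114,0],[0.53,0,-0.63,0,-0.1114,0],[0.53,0,-0.63,0,-0.1114,0]]'
python3 - <<'E'
from h import *
P,R=cur();print(P,R.as_matrix().round(3), telemetry.read_state()['joint_pos'].round(1))
for n in('side','top'):
    c=grab(n);cv2.imwrite(f'pics/up_{n}.png',c['image'])
E
```

```text
time_s: 6.8
tool_pos: [496.1, 181.0, 308.9]
orientation: [180.0, 40.1, -164.3]
contact_force: [0.1, 0.1, -1.1]
finger_gap: 21.5
grasp_force: 45.6
[496.10984935 180.99843989 308.87280988] [[-0.736 -0.271  0.62 ]
 [-0.208  0.962  0.175]
 [-0.644  0.    -0.765]] [ 22.1 -35.1 -25.8  59.3  -4.1   4.9]
```

View pics/up_side.png

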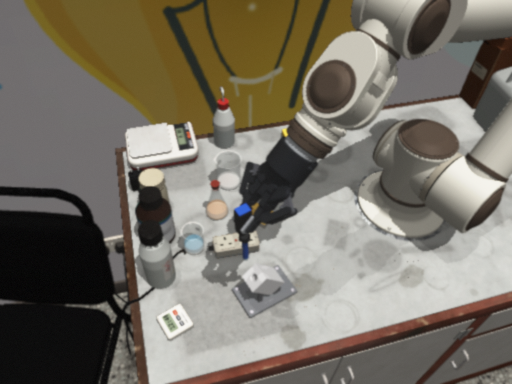

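The electrode hangs upright, cap at (242,210) and shaft at (246,248), clear of everything. Now I measure where the shaft really is.

```bash
cat >> h.py <<'E'
def bluepts(c,w,zmin,zmax):
    x0,y0,x1,y1=w; im=c['image'].astype(int); m=(im[...,0]>im[...,2]+50)&(im[...,0]>im[...,1]+35); ys,xs=np.nonzero(m)
    k=(xs>=x0)&(xs<x1)&(ys>=y0)&(ys<y1)&(c['range_z'][ys,xs]>0); uv=np.c_[xs[k],ys[k]]; X=depth(c,uv)
    k=(X[:,2]>zmin)&(X[:,2]<zmax); return uv[k],X[k]
E
python3 - <<'E'
from h import *
P,R=cur(); c=load('side')
uv,X=bluepts(c,(235,225,260,265),150,290)
o=np.argsort(uv[:,1]);
for y in np.unique(uv[:,1]): k=uv[:,1]==y; print(y,uv[k,0].min(),uv[k,0].max(),X[k].mean(0).round(1))
for z in(309,260,220,180): print('pred',z,proj(c,[P[0],P[1],z]).round(1))
t=load('top'); uv,X=bluepts(t,(100,100,300,260),120,400); print('top',len(uv),uv.mean(0) if len(uv) else'',X.mean(0) if len(X) else '', proj(t,[[*P[:2],309],[*P[:2],340],[*P[:2],180]]))
need([420,0,300],yaw=180)
E
```

```text
246 245 246 [496.4 188.7 236.6]
247 245 246 [496.1 187.6 231.7]
248 245 246 [496.  187.5 228.1]
249 245 247 [494.9 187.4 224.3]
250 245 247 [495.1 188.3 222.2]
251 245 247 [495.1 188.4 219. ]
252 245 247 [494.5 186.5 212.6]
253 245 247 [494.6 187.  210. ]
254 245 247 [494.6 187.2 206.7]
255 245 246 [495.6 187.4 204. ]
256 245 246 [495.3 186.7 199.4]
257 246 246 [494.8 188.5 198.3]
pred 309 [[244.9 219.1]]
pred 260 [[244.5 235.5]]
pred 220 [[244.3 247.7]]
pred 180 [[244.  259.2]]
top 101 [140.35643564 165.64356436] [501.21860898 181.46116068 338.93879411] [[144.16083439 169.10349973]
 [140.33692527 167.53813277]
 [157.6015404  174.60670888]]
shift [ 0.664 -1.024 -0.482] turn [0.0153 0.1106 0.0419]
```

```bash
python3 -c "
from h import *
need([505,50,300],yaw=186,pitch=41.5)
need([495,-60,290],yaw=173,pitch=41.5)"
```

```text
shift [ 0.178 -0.856 -0.073] turn [ 0.0177 -0.004   0.0205]
shift [ 0.422 -1.544 -0.191] turn [ 0.0412 -0.004   0.0478]
```

```bash
python3 -m crank '[[0.01,-0.05,0,0.001,0,0.001],[0.03,-0.15,-0.01,0.003,-0.001,0.004],[0.06,-0.28,-0.02,0.006,-0.001,0.007],[0.09,-0.42,-0.03,0.009,-0.002,0.01],[0.12,-0.56,-0.04,0.012,-0.003,0.013],[0.145,-0.7,-0.06,0.015,-0.003,0.017],[0.17,-0.81,-0.07,0.017,-0.004,0.02],[0.178,-0.856,-0.073,0.0177,-0.004,0.0205],[0.178,-0.856,-0.073,0.0177,-0.004,0.0205]]'
python3 -c "
from h import *
print(telemetry.read_state()['joint_pos'].round(1))
need([495,-75,290],yaw=171.5,pitch=41.5)"
```

```text
time_s: 7.8
tool_pos: [504.9, 49.1, 299.7]
orientation: [-180.0, 41.5, -174.1]
contact_force: [-0.3, 0.2, -0.7]
finger_gap: 21.5
grasp_force: 45.6
[  5.4 -39.9 -30.   58.4   0.3  -0.4]
shift [ 0.156 -0.816 -0.051] turn [0.0265 0.     0.03  ]
```

```bash
python3 -m crank '[[0.01,-0.05,0,0.002,0,0.002],[0.03,-0.14,-0.01,0.005,0,0.005],[0.05,-0.27,-0.02,0.009,0,0.01],[0.08,-0.41,-0.03,0.013,0,0.015],[0.105,-0.55,-0.035,0.018,0,0.02],[0.13,-0.68,-0.04,0.022,0,0.025],[0.15,-0.78,-0.05,0.025,0,0.029],[0.156,-0.816,-0.051,0.0265,0,0.03],[0.156,-0.816,-0.051,0.0265,0,0.03]]'
python3 -c "
from h import *
print(telemetry.read_state()['joint_pos'].round(1))
need([444,-190,270],yaw=157,pitch=41.5)"
```

```text
time_s: 8.7
tool_pos: [494.8, -74.6, 290.1]
orientation: [180.0, 41.5, 171.5]
contact_force: [-0.0, 0.5, -0.9]
finger_gap: 21.5
grasp_force: 45.6
[ -8.6 -41.3 -31.8  58.    0.1  -0.1]
shift [ 0.255 -0.811 -0.047] turn [0.0268 0.0001 0.0302]
```

```bash
python3 -m crank '[[0.01,-0.05,0,0.002,0,0.002],[0.04,-0.14,-0.01,0.005,0,0.005],[0.08,-0.27,-0.02,0.009,0,0.01],[0.13,-0.41,-0.03,0.013,0,0.015],[0.17,-0.55,-0.035,0.018,0,0.02],[0.21,-0.68,-0.04,0.022,0,0.025],[0.245,-0.78,-0.045,0.025,0,0.029],[0.255,-0.811,-0.047,0.0268,0,0.0302],[0.255,-0.811,-0.047,0.0268,0,0.0302],[0.255,-0.811,-0.047,0.0268,0,0.0302]]'
python3 - <<'E'
from h import *
P,R=cur();print(P,telemetry.read_state()['joint_pos'].round(1))
a=[]
for n,w in(('side',(180,90,290,200)),('top',(240,140,350,250))):
    c=grab(n);a.append(cv2.resize(c['image'][w[1]:w[3],w[0]:w[2]],None,fx=3.6,fy=3.6,interpolation=cv2.INTER_CUBIC))
cv2.imwrite('pics/over.png',np.hstack(a))
c=load('side');uv,X=bluepts(c,(200,80,280,180),120,300)
for y in np.unique(uv[:,1]): k=uv[:,1]==y; print(y,uv[k,0].min(),uv[k,0].max(),X[k].mean(0).round(1))
for z in(270,240,200,145): print('pred',z,proj(c,[P[0],P[1],z]).round(1))
E
```

```text
time_s: 9.7
tool_pos: [444.3, -189.3, 270.2]
orientation: [180.0, 41.6, 157.1]
contact_force: [0.2, 0.2, -0.4]
finger_gap: 21.4
grasp_force: 45.6
[ 444.29004044 -189.25913482  270.19605858] [-23.2 -44.7 -35.5  57.7   0.2  -0.2]
94 219 219 [ 413.9 -426.1  131. ]
96 226 226 [ 444.7 -188.7  298.3]
97 220 226 [ 452.7 -187.1  297.9]
137 227 227 [ 445.8 -182.2  176.6]
138 227 227 [ 445.9 -181.6  173.8]
139 227 227 [ 445.  -186.2  166.2]
pred 270 [[226.3 105.5]]
pred 240 [[226.5 115.4]]
pred 200 [[226.8 128. ]]
pred 145 [[227.1 144.3]]
```

View pics/over.png

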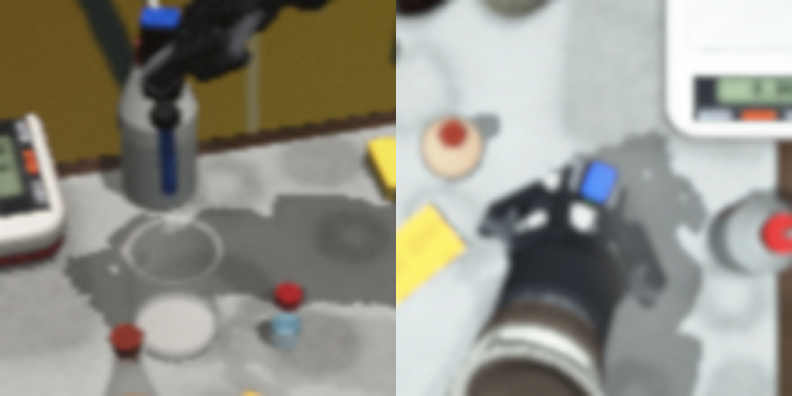

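The electrode hangs over the beaker. In the side crop the shaft's lower end is at (169,192) and the rim ellipse is centred at about (172,248). In the top crop the cap is at (203,181). I check plumb and centring, then descend.

```bash
python3 - <<'E'
from h import *
P,R=cur();c=load('top');s=load('side')
print('cap obs 296,189.9 ->',plane(c,[(296,189.9)],P[2]+33).round(1))
im=c['image'].astype(int);m=(im[...,0]>im[...,2]+80)&(im[...,1]<170);ys,xs=np.nonzero(m);k=(xs>270)&(xs<320)&(ys>160)&(ys<210);print(xs[k].mean(),ys[k].mean(),plane(c,[(xs[k].mean(),ys[k].mean())],P[2]+33).round(1))
# rim points of side ellipse -> plane z=92
q=np.array([(122,248),(222,248),(172,212),(172,285)])/3.6+[179.6,89.6];print('rim',plane(s,q,92).round(1).tolist())
# shaft lower end
print('shaft end',plane(s,[(169.5/3.6+179.6,185/3.6+89.6)],P[2]-118).round(1))
for z in(215,211):need([444.3,-189.5,z],yaw=157,pitch=41.5)
E
```

```text
cap obs 296,189.9 -> [[ 448.8 -192.2  303.2]]
295.7088607594937 190.126582278481 [[ 448.2 -191.5  303.2]]
rim [[480.3, -199.9, 92.0], [407.8, -181.9, 92.0], [435.1, -229.2, 92.0], [452.9, -153.3, 92.0]]
shaft end [[ 444.2 -194.2  152.2]]
shift [ 0.244 -0.003  0.276] turn [0.0002 0.0001 0.0002]
shift [ 0.262 -0.003  0.296] turn [0.0002 0.0001 0.0002]
```

Rim centre is (444, -191), 74 mm across (expected 71 to 75 mm). The electrode is within about 3 mm of centre and upright to about 1.5°. Descending 60 mm.

```bash
python3 -m crank '[[0.018,0,0.02,0,0,0],[0.044,0,0.05,0,0,0],[0.071,0,0.08,0,0,0],[0.1,0,0.112,0,0,0],[0.13,0,0.146,0,0,0],[0.16,0,0.18,0,0,0],[0.19,0,0.214,0,0,0],[0.217,0,0.245,0,0,0],[0.242,0,0.273,0,0,0],[0.26,0,0.294,0,0,0],[0.266,0,0.3,0,0,0],[0.266,0,0.3,0,0,0],[0.266,0,0.3,0,0,0],[0.266,0,0.3,0,0,0]]'
python3 - <<'E'
from h import *
P,R=cur();print(P,telemetry.read_state()['joint_pos'].round(1))
c=grab('side');cv2.imwrite('pics/fin.png',cv2.resize(c['image'][110:200,180:280],None,fx=6,fy=6,interpolation=cv2.INTER_CUBIC))
for z in(92,80):print(z,(proj(c,[P[0],P[1],z])-[180,110])*6)
E
```

```text
time_s: 11.2
tool_pos: [444.3, -189.6, 210.3]
orientation: [180.0, 41.6, 157.0]
contact_force: [-0.3, 0.6, 0.1]
finger_gap: 21.6
grasp_force: 45.6
[ 444.29962859 -189.57848245  210.29239053] [-23.2 -46.5 -43.   52.    0.2  -0.2]
92 [[284.3874002 293.0465971]]
80 [[284.7909657  312.09367678]]
```

View pics/fin.png

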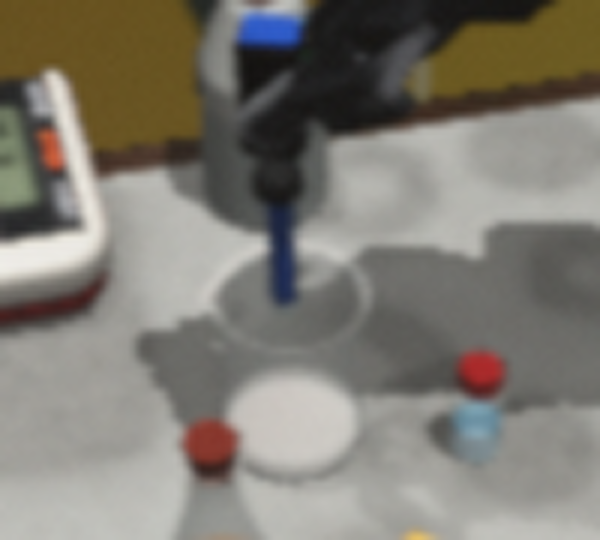

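The blue shaft ends at (285,303), about 6 mm below the rim plane, centred in the rim ellipse and clear of the glass. I lower it 4 mm more for margin and hold.

```bash
python3 -m crank '[[0.009,0,0.01,0,0,0],[0.018,0,0.02,0,0,0],[0.018,0,0.02,0,0,0],[0.018,0,0.02,0,0,0],[0.018,0,0.02,0,0,0],[0.018,0,0.02,0,0,0],[0.018,0,0.02,0,0,0],[0.018,0,0.02,0,0,0]]' && python3 -c "
from h import *
print(np.abs(telemetry.read_state()['qvel']).max()); print(job.close_job())"
```

```text
time_s: 12.05
tool_pos: [444.1, -189.6, 205.9]
orientation: [180.0, 41.5, 157.0]
contact_force: [-0.0, 0.4, -1.0]
finger_gap: 21.4
grasp_force: 45.6
0.10556399735347567
the job is handed in; nothing more can be done
None
```

The electrode is held still and upright over the rinse beaker, with its bulb an estimated 10–16 mm inside the mouth and clear of the glass; I handed the job in at 12 s with no sign of contact, and the verdict was not shown.

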